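# Hold a specimen plate flush on the sloped viewing stage

## Robot

A 6-joint arm with a two-finger parallel gripper is mounted at the origin on the work surface. World frame = base frame: x ahead of the robot, y to its left, z up, the work surface at z = 0. Lengths are in m, angles in rad, forces in N, time in s.
With the tool pointing down it reaches from about 0.3 to 0.875 m from the base axis. Payload 6.4 kg.
Tool frame: the origin (TCP) lies between the finger pads; the fingertips stand 19 mm ahead of it and the grasp point (between the pads) is the TCP (ctrl.tips_ahead is the z of the fingertips in the tool frame, in m); z points along the fingers, y is the line along which they close (so a half turn about z gives the same grasp; the last joint's range is limited). The gripper opens to 85 mm and grips with 20 to 120 N. Pads are 22 mm wide; open, the fingers measure 114 mm over their backs; the gripper's body (76 mm by 85 mm) begins 54 mm behind the grasp point. The pads swing forward as they close: fully open they stand 13 mm farther back than shut.
Start: joints at [1.018, 0.181, 1.607, -0, 1.354, -0.206], TCP at [0.195, 0.541, 0.25] pointing down, gripper open.
Joint ranges: [-2.99, 2.99], [-0.89, 2.07], [0.3, 2.58], [-1.14, 4.28], [0, 2.63], [-3.12, 3.12]. Speed limits (rad/s): [2.57, 2.57, 3.01, 3.14, 3.14, 3.14].

## Interface

Orientations are given as a unit quaternion [w, x, y, z].
In Python, from bench import readout, vision, ctrl gives the robot as it stands.
- The arm moves only by the tool play_rows, never from a script. Its arguments are lists of equal length, an entry for each row: "xyz": the shift along the tool's x, y, z in mm, a list of three; "rot": the turn, a rotation vector about the tool's x, y, z in rad, a list of three; "grip": the opening, from 0 (shut) to 1 (fully open). In form: {"xyz": [[x, y, z], ...], "rot": [[rx, ry, rz], ...], "grip": [grip, ...]}. A call has exactly 10 rows; each row is the pose to reach, as a shift and turn from the pose commanded when the call began, along the tool's axes at that moment; what a row does not reach only later rows make up. A row lasts 1/8 s, in which the tool goes at most 62.5 mm and 10.7 degrees, less where a joint would pass 70% of its speed; a pose out of reach is approached as far as the arm can. A call with a gripper value outside its range is refused whole. The fingers move at their own pace and stop on an object; the grip force is fixed at half the most. Time passes only in rows, so rows that repeat a pose let the fingers close, or fill a call up. It gives the time, the measured TCP pose, the force, the opening and the grip force at its end, in the units of the state.
- readout.get_obs(): the state, without advancing time (a new reading comes with each control period).
- vision.camera(name): name is "scene" or "top"; returns a dict with "color" (480x640x3 uint8, red, green, blue), "depth" (480x640 float32, m along the optical axis (not along the pixel's ray), 0 where there is no reading), "camera_matrix" (3x3 intrinsics, pixels), "extrinsics" (4x4, takes a point from camera to world coordinates). Camera axes: x right, y down, z forward; pixel columns grow to the right and rows downward; lengths in m; the calibration is good to about 2 mm. A picture is of the moment at which its call begins.
- ctrl.hand_in(): hands the job in; it is judged then, once.
The state is a dict: "time_s": time; "q": joint angles; "dq": joint speeds; "joint_efforts": joint torques, N m; "eef_pos": TCP position; "eef_rot": TCP orientation; "wrist_force": force on the tool from outside, world axes, zero at the start; "torque": the same for the moment, N m; "opening": opening from 0.0 (shut) to 1.0 (fully open); "grasp_force": force on a finger pad.
Only numpy, scipy, OpenCV 4.12 (cv2) and the standard library are available. Lean on these libraries where they do the work, as an engineer would, in place of code of your own. Each camera call takes 0.05 s, during which the arm holds its last target. There are 200 camera calls.

## Task

Slide the orange-banded specimen plate straight up out of its rack by its top edge, then lay it flush against the sloped, lit pad of the viewing stage, upright along the slope with its orange specimen disc centred over the round light window. Press it gently so that the sprung pad gives a few millimetres without reaching its stop, and finish still gripping the plate and holding it there. Leave the green and blue plates, the jar and the dish where they are.

Things in the scene. Friction and masses are not known exactly. Their poses are not given: they have to be found in the camera images.
- plate_orange: The specimen plate to show: stiff white plastic, 60 mm wide (its x), 8 mm thick (its y) and 120 mm tall (its z), about 70 g, with a 16 mm orange band along the top edge and a 36 mm orange disc on both faces; either face may go against the pad. Origin: middle of its lower edge. It stands in one of the three rack slots, lower edge 12 mm above the bench, top edge 132 mm above it.
- specimen (a point): Centre of the orange disc, inside the plate at mid thickness (4 mm from each face), 35 mm above the middle of the lower edge. Axes as the plate's.
- rack: Fixed pale wood rack, base 100 x 200 x 12 mm, origin under its centre. Three slots at y = -70, 0 and +70 mm in its frame, each holding one plate on edge with the plate's faces looking along the rack's y. Edge guides rise to 52 mm above the bench and hold the lower 40 mm of a plate with 1 mm play each side; lift a plate at least 45 mm straight up to clear them.
- plate_green: Same plate with green band and disc, in another slot; leave it alone. Origin: middle of its lower edge.
- plate_blue: Same plate with blue band and disc, in another slot; leave it alone. Origin: middle of its lower edge.
- stand: Grey fixed stand of the viewing stage, base 150 x 130 x 12 mm (from 95 mm behind to 55 mm in front of the origin along its x); origin on the bench right under the pad's face centre. Its x axis is the way the pad looks, level. Two 8 mm cheeks, 98 mm apart inside, rise to 117 mm high behind the pad and carry a stiff cradle (90 mm wide, 70 mm high, its back 30 mm behind the pad's face). The cradle's slope does not change when it is pushed.
- pad_face (a point): Centre of the front face of the blue sprung pad, and of its white 36 mm light window ringed in yellow, 105 mm above the bench. x: out of the face (level part along the stand's x, away from the robot, and upward); y: across; z: up the slope. The face is 74 mm wide and 70 mm along the slope, the pad 8 mm thick, with no ledge; a plate centred on the window stands 50 mm above the pad's top edge. It leans back 14 to 36 degrees from upright; the exact slope differs each time.
- pad (a joint): How far the pad is pressed in along its normal, m: 0 at rest, 0.008 at its stop. Spring 1 N per mm after about 1.5 N of preload (about 4 N at 3 mm). The pad does not swivel.
- jar: Amber jar, 60 mm across, 85 mm tall, bystander. Origin under its centre.
- dish: White closed dish, 90 mm across, 15 mm tall, bystander. Origin under its centre.
Mind the look-alikes: they are no part of the job. Leave any yellow look-alike of the plate_orange alone. Leave any red look-alike of the rack alone.

How it is judged:
By the outcome, as a careful person would: the job done as asked, in the order asked, and still so for the second after the job is handed in, while the arm keeps its last pose, push and grip.
It also fails if it takes over 64 s, if anything falls off the work surface, if the arm or the gripper's body presses on something with over 40 N, if the wrist force passes 120 N, or if a joint passes its speed limit or range.

## Working session

There is one attempt and no reset: what is moved stays moved. The work goes in short steps, Python scripts to look and compute and a tool call to move; the robot and the scene stay as the last step left them, time stands still between calls to the robot, and variables do not carry over. Pictures are saved under pics/ and viewed, at most 10 in all, crops included, and the job is handed in when it is done.

Besides the shell and the picture viewer there is one more tool, called after "Emit:" as name(argument=value, ...) on one line, values as JSON. play_rows: Moves the arm, as the interface text tells. Its arguments: {"type":"object","properties":{"xyz":{"type":"array","items":{"type":"array","items":{"type":"number"}}},"rot":{"type":"array","items":{"type":"array","items":{"type":"number"}}},"grip":{"type":"array","items":{"type":"number"}}},"required":["xyz","rot","grip"]}

```bash
mkdir -p pics; ls; cat > h.py <<'E'
import numpy as np,cv2
from bench import readout,vision,ctrl
def shot(n):
    c=vision.camera(n); np.savez('/tmp/%s.npz'%n,**c); return c
def pts(c):
    K=c['camera_matrix'];d=c['depth'];v,u=np.mgrid[:480,:640]
    p=np.stack([(u-K[0,2])*d/K[0,0],(v-K[1,2])*d/K[1,1],d],-1)
    E=c['extrinsics'];return p@E[:3,:3].T+E[:3,3]
E
python3 - <<'E'
from h import *
for n in('scene','top'):
    c=shot(n);cv2.imwrite('pics/%s1.png'%n,c['color'][...,::-1]);print(c['extrinsics'].round(3),c['camera_matrix'])
print(readout.get_obs())
E
```

```text
pics
[[-0.085  0.596 -0.799  1.374]
 [ 0.996  0.058 -0.063  0.106]
 [ 0.009 -0.801 -0.599  0.69 ]
 [ 0.     0.     0.     1.   ]] [[605.66985125   0.         309.65316357]
 [  0.         605.66985125 236.87390835]
 [  0.           0.           1.        ]]
[[-0.017 -0.989  0.144  0.425]
 [-1.     0.015 -0.014  0.033]
 [ 0.012 -0.144 -0.989  1.063]
 [ 0.     0.     0.     1.   ]] [[577.79959964   0.         327.92465785]
 [  0.         577.79959964 234.14931042]
 [  0.           0.           1.        ]]
{'time_s': 0.1, 'q': array([ 1.01769042e+00,  1.81512113e-01,  1.60791062e+00, -3.28892989e-05,
        1.35380683e+00, -2.06338712e-01]), 'dq': array([ 1.04225170e-03, -3.13462299e-04, -3.99246933e-03, -4.32653750e-06,
       -1.73584015e-04, -2.03228185e-03]), 'joint_efforts': array([ 3.32925320e-04, -4.45879841e+01, -3.52238309e+01, -2.89421469e-04,
        4.20362572e-03,  9.57641305e-06]), 'eef_pos': array([0.19517788, 0.54035607, 0.24944745]), 'eef_rot': array([-2.88457865e-04,  1.72512638e-01,  9.85006964e-01, -7.66104967e-04]), 'wrist_force': array([ 0.11086521, -0.63481198,  0.85136623]), 'torque': array([0.00617999, 0.00103102, 0.01627236]), 'grasp_force': 0.0, 'opening': 1.00009625579585}
```

View pics/scene1.png

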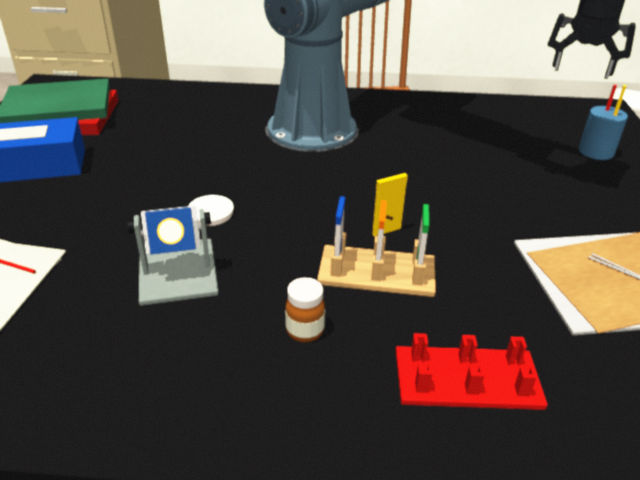

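View pics/top1.png

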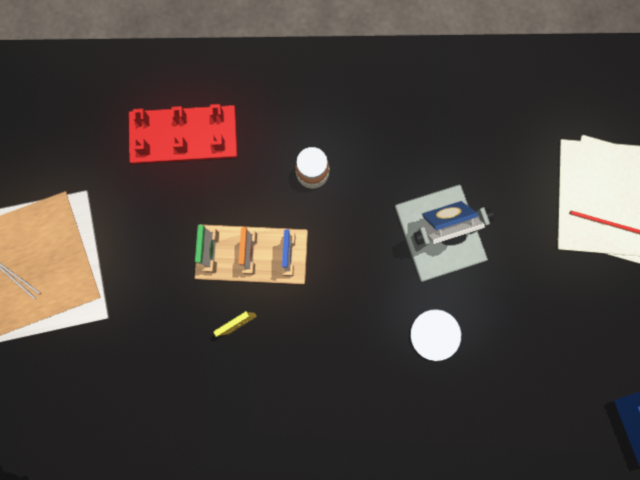

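The orange plate is in the middle slot: scene (381,215), top (244,250). The pad is at scene (171,231), top (450,213). The yellow plate and the red rack are decoys.

```bash
python3 - <<'E'
from h import *
from scipy import ndimage as nd
C={n:dict(np.load('/tmp/%s.npz'%n)) for n in('scene','top')}
big=[]
for n,c in C.items():
    P=pts(c);hsv=cv2.cvtColor(c['color'],cv2.COLOR_RGB2HSV).astype(int);H,S,V=hsv[...,0],hsv[...,1],hsv[...,2]
    v,u=np.mgrid[:480,:640]
    box=(u>365)&(u<400)&(v>190)&(v<285) if n=='scene' else (u>232)&(u<257)&(v>220)&(v<282)
    m=(H>5)&(H<18)&(S>200)&(V>120)&box&(P[...,2]>.1)
    q=P[m];print(n,'orange',m.sum(),q.mean(0).round(4),q.min(0).round(4),q.max(0).round(4))
    if n=='top':
        t=q[q[:,2]>.126]; print('top edge',len(t),t.mean(0), t[:,2].std())
        r=cv2.minAreaRect(t[:,:2].astype(np.float32)*1000);print(r)
        for col,(a,b) in dict(green=(45,85),blue=(100,130)).items():
            mm=(H>a)&(H<b)&(S>100)&(V>60)&(P[...,2]>.122)&(P[...,2]<.14)&(u<310)&(u>190)&(v>220)&(v<285)
            print(col,mm.sum(),cv2.minAreaRect(P[mm][:,:2].astype(np.float32)*1000))
    # rack base
    if n=='top':
        mm=(H>8)&(H<28)&(S>60)&(abs(P[...,2]-.012)<.005)&(u>185)&(u<315)&(v>215)&(v<290)
        print('rack',mm.sum(),cv2.minAreaRect(P[mm][:,:2].astype(np.float32)*1000))
    box=(u>140)&(u<205)&(v>200)&(v<260) if n=='scene' else (u>410)&(u<490)&(v>190)&(v<245)
    bl=(H>100)&(H<125)&(S>120)&(V>60)&box&(P[...,2]>.05)
    wy=box&~bl&nd.binary_fill_holes(bl)
    q=P[bl|wy];print('pad',bl.sum(),wy.sum())
    for _ in range(4):
        o=q.mean(0);nn=np.linalg.svd(q-o)[2][2];nn*=np.sign(nn[2]);e=(q-o)@nn;q=q[abs(e)<max(.002,2*e.std())]
    print(' n',nn.round(4),'lean',np.degrees(np.arcsin(nn[2])),'yaw',np.degrees(np.arctan2(nn[1],nn[0])),'std',e.std(),'o',o.round(4))
    vv,uu=np.nonzero(wy);el=cv2.fitEllipse(cv2.convexHull(np.stack([uu,vv],1).astype(np.float32)));print(' ellipse',el)
    # bisect: ray to fitted plane
    K=c['camera_matrix'];E=c['extrinsics'];x=np.array([(el[0][0]-K[0,2])/K[0,0],(el[0][1]-K[1,2])/K[1,1],1])
    d=E[:3,:3]@x;s=(o-E[:3,3])@nn/(d@nn);print(' window centre',(E[:3,3]+s*d).round(4), 'by depth',P[wy].mean(0).round(4))
    big.append((E[:3,3],d/np.linalg.norm(d)))
A=sum(np.eye(3)-np.outer(d,d) for o,d in big);b=sum((np.eye(3)-np.outer(d,d))@o for o,d in big);print('triangulated',np.linalg.solve(A,b).round(4))
a=C['scene'];im=a['color'][...,::-1]
x=np.hstack([cv2.resize(im[180:300,120:220],(400,480),interpolation=3),cv2.resize(im[180:300,340:440],(400,480),interpolation=3)]);cv2.imwrite('pics/c1.png',x)
E
```

```text
scene orange 62 [0.5646 0.1582 0.1282] [0.5193 0.1537 0.1174] [0.578  0.1622 0.1346]
pad 1220 639
 n [-0.5782 -0.1071  0.8089] lean 53.98409444497085 yaw -169.50280513985922 std 0.01944206578458293 o [ 0.6028 -0.1823  0.109 ]
 ellipse ((170.07545471191406, 230.56826782226562), (27.804197311401367, 28.551422119140625), 90.4413833618164)
 window centre [ 0.5555 -0.2001  0.0729] by depth [ 0.6022 -0.1826  0.1082]<stdin>:10: RuntimeWarning: Mean of empty slice.
  ret = um.true_divide(
Traceback (most recent call last):
ValueError: zero-size array to reduction operation minimum which has no identity
```

```bash
python3 - <<'E'
from h import *
C={n:dict(np.load('/tmp/%s.npz'%n)) for n in('scene','top')}
c=C['scene'];P=pts(c)
print((P[212:252:5,150:196:5]*1000).round(0).astype(int)[...,[0,2]].tolist())
c=C['top'];P=pts(c)
print('top orange',[(P[v,243]*1000).round(0).tolist()+c['color'][v,243].tolist() for v in range(224,274,5)])
print('top pad',[(P[v,450]*1000).round(0).tolist()+c['color'][v,450].tolist() for v in range(198,236,4)])
x=[cv2.resize(C[n]['color'][...,::-1][a:a+75,b:b+100],(800,600),interpolation=2)[:,:] for n,a,b in(('scene',190,120),('top',180,400),('top',215,200))]
x=[cv2.resize(i,(400,300)) for i in x]
s=cv2.resize(C['scene']['color'][...,::-1][190:265,330:430],(400,300),interpolation=2)
cv2.imwrite('pics/c1.png',np.vstack([np.hstack([x[0],x[1]]),np.hstack([x[2],s])]))
E
```

```text
[[[590, 134], [589, 134], [587, 133], [586, 133], [582, 131], [581, 130], [579, 130], [576, 128], [574, 127], [553, 113]], [[595, 127], [592, 126], [591, 126], [590, 126], [586, 123], [587, 125], [583, 122], [580, 121], [581, 122], [558, 107]], [[599, 120], [595, 119], [595, 119], [593, 118], [591, 117], [591, 118], [588, 116], [585, 115], [581, 112], [566, 102]], [[605, 115], [601, 113], [600, 112], [599, 113], [595, 110], [592, 108], [592, 109], [587, 106], [589, 108], [570, 94]], [[607, 107], [606, 107], [604, 106], [605, 107], [598, 102], [597, 102], [595, 101], [593, 100], [592, 100], [573, 86]], [[611, 99], [609, 98], [608, 98], [604, 96], [604, 96], [605, 98], [601, 95], [597, 93], [595, 92], [578, 79]], [[615, 92], [612, 90], [612, 91], [610, 90], [606, 87], [604, 87], [604, 87], [601, 86], [602, 87], [580, 70]], [[619, 85], [618, 84], [619, 86], [616, 85], [614, 83], [611, 82], [608, 80], [608, 80], [603, 77], [601, 77]]]
top orange [[601.0, 175.0, -0.0, 58, 49, 43], [572.0, 158.0, 129.0, 240, 155, 81], [562.0, 157.0, 135.0, 240, 156, 82], [554.0, 157.0, 134.0, 240, 157, 82], [547.0, 158.0, 131.0, 239, 156, 82], [538.0, 157.0, 132.0, 238, 154, 81], [530.0, 158.0, 131.0, 237, 154, 81], [522.0, 158.0, 131.0, 229, 143, 76], [514.0, 157.0, 132.0, 157, 104, 71], [513.0, 168.0, 52.0, 180, 144, 104]]
top pad [[643.0, -210.0, 12.0, 187, 195, 186], [635.0, -210.0, 12.0, 185, 193, 185], [614.0, -193.0, 85.0, 63, 78, 108], [604.0, -189.0, 100.0, 216, 205, 181], [594.0, -185.0, 115.0, 216, 205, 181], [586.0, -182.0, 125.0, 83, 91, 110], [578.0, -180.0, 133.0, 64, 94, 148], [576.0, -188.0, 100.0, 118, 118, 122], [567.0, -184.0, 114.0, 168, 165, 159], [559.0, -182.0, 123.0, 216, 211, 204]]
```

View pics/c1.png

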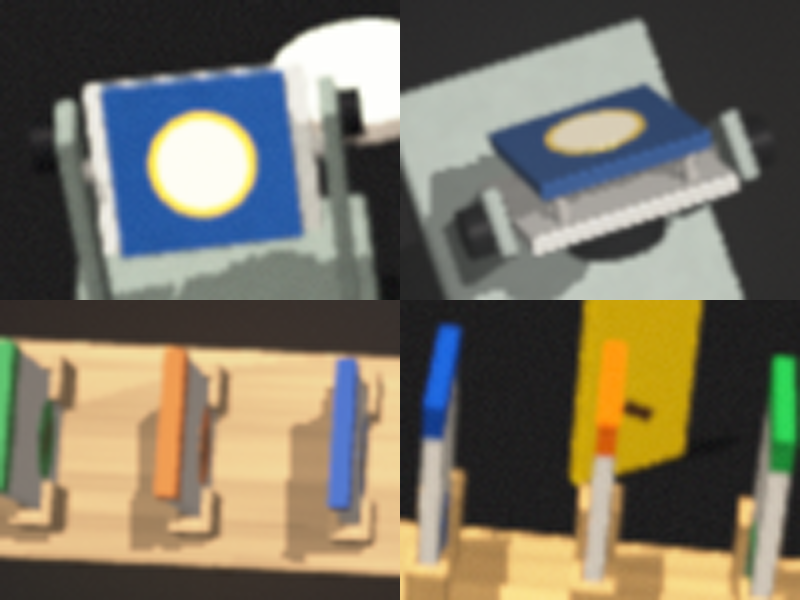

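Crops: the pad face corners in scene (4x, offset 120,190) are (102,88), (285,70), (302,236) and (123,257), with the window at (202,163). In the top crop the window is at (594,131) and the plate's top edge runs from (177,347) to (166,497).

```bash
python3 - <<'E'
from h import *
from scipy.optimize import least_squares
C={n:dict(np.load('/tmp/%s.npz'%n)) for n in('scene','top')}
def fit(q):
    f=lambda p:(q[:,2]-p[0]-p[1]*(q[:,0]-.6)-p[2]*(q[:,1]+.19))
    p=least_squares(f,[.1,-1,0],loss='soft_l1',f_scale=.002).x
    n=np.array([-p[1],-p[2],1]);n/=np.linalg.norm(n);return n,p
def uv(c,X):
    E=c['extrinsics'];x=(X-E[:3,3])@E[:3,:3];K=c['camera_matrix'];return (x@K.T)[...,:2]/x[...,2:]
def frame(yaw,lean):
    ex=np.array([np.cos(lean)*np.cos(yaw),np.cos(lean)*np.sin(yaw),np.sin(lean)])
    ey=np.array([-np.sin(yaw),np.cos(yaw),0]);return ex,ey,np.cross(ex,ey)
for n,c in C.items():
    P=pts(c)
    poly=np.array([[147,214],[189,210],[194,247],[152,252]]) if n=='scene' else np.array([[426,214],[461,203],[474,212],[438,223]])
    m=cv2.fillConvexPoly(np.zeros((480,640),np.uint8),poly,1)>0
    nn,p=fit(P[m]);print(n,m.sum(),'lean',np.degrees(np.arcsin(nn[2])),'yaw',np.degrees(np.arctan2(nn[1],nn[0])),nn)
    w=[170.5,230.75] if n=='scene' else [448.5,212.75]
    E=c['extrinsics'];K=c['camera_matrix'];d=E[:3,:3]@np.array([(w[0]-K[0,2])/K[0,0],(w[1]-K[1,2])/K[1,1],1])
    o=np.array([.6,-.19,p[0]]);s=(o-E[:3,3])@nn/(d@nn);print('  centre',E[:3,3]+s*d)
def res(p):
    ex,ey,ez=frame(p[3],p[4]);o=p[:3]
    # viewed from front: y to the viewer's right
    cor=np.array([o-.037*ey+.035*ez,o+.037*ey+.035*ez,o+.037*ey-.035*ez,o-.037*ey-.035*ez,o])
    s=uv(C['scene'],cor)-(np.array([[102,88],[285,70],[302,236],[123,257],[202,163]])/4+[120,190]-.4)
    t=uv(C['top'],cor[[4,2,3]])-(np.array([[194,131],[90,135],[245,85]])/4+[400,180]-.4)
    return np.r_[s.ravel(),t.ravel()]
r=least_squares(res,[.597,-.187,.105,-.3,.5]);print('joint',r.x[:3].round(4),np.degrees(r.x[3:]).round(2));print(res(r.x).reshape(-1,2).round(1))
# orange plate
c=C['top'];P=pts(c);E=c['extrinsics'];K=c['camera_matrix']
for a in ([177,47],[166,197],[171.5,122]):
    w=np.array(a)/4+[200,215]-.4;d=E[:3,:3]@np.array([(w[0]-K[0,2])/K[0,0],(w[1]-K[1,2])/K[1,1],1]);s=(.132-E[2,3])/d[2];print('top edge',(E[:3,3]+s*d).round(4))
m=cv2.fillConvexPoly(np.zeros((480,640),np.uint8),np.array([[242,229],[246,229],[243,262],[240,262]]),1)>0
q=P[m];print('depth z',np.median(q,0),q[:,2].std())
H=cv2.cvtColor(c['color'],cv2.COLOR_RGB2HSV).astype(int)
v,u=np.mgrid[:480,:640]
mm=(H[...,0]>8)&(H[...,0]<25)&(H[...,1]>50)&(H[...,2]>130)&(u>185)&(u<315)&(v>215)&(v<290)&(P[...,2]<.025)&(P[...,2]>.004)
print('rack',mm.sum(),cv2.minAreaRect(P[mm][:,:2].astype(np.float32)*1000))
# scene check of orange top-edge centre at z=.132
c=C['scene'];print('scene uv of predicted top corner fronts')
E=c['extrinsics'];K=c['camera_matrix']
w=np.array([614,347])/[4,4]*1.0;w=np.array([330+(614-400)/4,190+(343-300)/4])
d=E[:3,:3]@np.array([(w[0]-K[0,2])/K[0,0],(w[1]-K[1,2])/K[1,1],1]);s=(.132-E[2,3])/d[2];print('scene far top edge mid',(E[:3,3]+s*d).round(4))
w=np.array([330+(608-400)/4,190+(428-300)/4])
d=E[:3,:3]@np.array([(w[0]-K[0,2])/K[0,0],(w[1]-K[1,2])/K[1,1],1]);s=(.132-E[2,3])/d[2];print('scene near top edge mid',(E[:3,3]+s*d).round(4))
E
```

```text
scene 1679 lean 35.68912274472911 yaw 16.756791478288363 [0.77770624 0.23416355 0.58338703]
  centre [ 0.59848243 -0.18337606  0.10498329]
top 505 lean 29.386477418636666 yaw 16.636926755994235 [0.83485426 0.24946685 0.49069812]
  centre [ 0.59773166 -0.18459633  0.10678799]
joint [ 0.5984 -0.1838  0.1056] [16.06 26.83]
[[-0.9 -0.1]
 [-0.1 -0.2]
 [ 0.5  0.2]
 [-0.6  0. ]
 [ 0.1  0. ]
 [-0.2  0.1]
 [-1.1 -0.1]
 [ 0.2  0.3]]
top edge [0.5755 0.1563 0.132 ]
top edge [0.5143 0.1605 0.132 ]
top edge [0.5447 0.1584 0.132 ]
depth z [0.54641524 0.15762229 0.13222146] 0.0034409246179729837
rack 3994 ((544.0377197265625, 158.95777893066406), (198.3483428955078, 100.05950164794922), 86.35799407958984)
scene uv of predicted top corner fronts
scene far top edge mid [0.5164 0.1615 0.132 ]
scene near top edge mid [0.5786 0.1584 0.132 ]
```

```bash
python3 - <<'E'
from h import *
for n in('scene','top'):
    cs=[vision.camera(n) for _ in range(8)]
    im=np.mean([c['color'].astype(float) for c in cs],0);c=cs[0]
    D=np.array([c['depth'] for c in cs]);c['depth']=np.where((D>0).all(0),D.mean(0),0).astype(np.float32);np.savez('/tmp/%sa.npz'%n,im=im,**c)
    print(n,'depth tmp std',np.median(D.std(0)))
    K=c['camera_matrix'];E=c['extrinsics'];P=pts(c)
    u0,v0,w,h=(150,212,42,38) if n=='scene' else (428,200,44,26)
    R=cv2.resize(im[v0:v0+h,u0:u0+w,0].astype(np.float32),None,fx=8,fy=8,interpolation=cv2.INTER_CUBIC)
    lo=64 if n=='top' else np.percentile(R,10);hi=np.percentile(R,95)
    m=(R>(lo+hi)/2).astype(np.uint8)
    k,l,s,ce=cv2.connectedComponentsWithStats(m);cx=R.shape[1]//2
    ctr=np.array([170.5-u0,231-v0])*8 if n=='scene' else np.array([448.5-u0,212.7-v0])*8
    i=l[int(ctr[1]),int(ctr[0])];ct=max(cv2.findContours((l==i).astype(np.uint8),0,1)[0],key=len)
    el=cv2.fitEllipse(ct);c0=(np.array(el[0])+.5)/8-.5+[u0,v0];print(lo,hi,'ellipse',c0,np.array(el[1])/8,el[2])
    # ring radius & pose from ellipse: backproject contour to plane thru centre, find lean for circularity at yaw 16.5
    q=(ct[:,0].astype(float)+.5)/8-.5+[u0,v0]
    d=np.c_[(q-K[[0,1],[2,2]])/K[0,0],np.ones(len(q))]@E[:3,:3].T
    o=np.array([.5983,-.184,.105])
    for L in range(22,40,2):
        a=np.radians(L);y=np.radians(16.5);ex=np.array([np.cos(a)*np.cos(y),np.cos(a)*np.sin(y),np.sin(a)]);ey=np.array([-np.sin(y),np.cos(y),0]);ez=np.cross(ex,ey)
        s=((o-E[:3,3])@ex)/(d@ex);X=E[:3,3]+d*s[:,None]-o
        e=cv2.minAreaRect((np.c_[X@ey,X@ez]*1e3).astype(np.float32));Y=X@ey*1e3;Z=X@ez*1e3
        print(L,'w %.1f h %.1f  cy %.1f cz %.1f'%(np.ptp(Y),np.ptp(Z),(Y.max()+Y.min())/2,(Z.max()+Z.min())/2))
    # bench flatness near the stand and base
    for nm,(a,b,cc,dd) in dict(base=(150,210,275,292) if n=='scene' else (420,460,262,272),bench=(120,220,305,330) if n=='scene' else (400,480,140,180)).items():
        q=P[cc:dd,a:b].reshape(-1,3);A=np.c_[q[:,:2]-q[:,:2].mean(0),np.ones(len(q))];print(nm,np.linalg.lstsq(A,q[:,2],rcond=None)[0].round(4))
E
```

```text
scene depth tmp std 0.0019526377
38.073494 254.06903 ellipse [170.11606216 230.577528  ] [26.82257271 27.49302483] 92.87370300292969
22 w 44.0 h 45.4  cy -0.0 cz 0.0
24 w 44.0 h 45.0  cy -0.0 cz 0.0
26 w 44.0 h 44.7  cy -0.0 cz 0.1
28 w 44.0 h 44.5  cy -0.0 cz 0.1
30 w 44.0 h 44.3  cy -0.0 cz 0.1
32 w 44.0 h 44.2  cy -0.0 cz 0.1
34 w 44.0 h 44.2  cy -0.0 cz 0.1
36 w 44.0 h 44.1  cy -0.0 cz 0.1
38 w 44.0 h 44.2  cy -0.0 cz 0.2
base [0.8553 0.1015 0.036 ]
bench [0.9513 0.1053 0.0261]
top depth tmp std 0.0018170741
64 216.04736 ellipse [448.26791763 212.50571632] [ 9.9126339  25.07214546] 78.65552520751953
22 w 42.6 h 65.4  cy -0.8 cz -0.6
24 w 42.3 h 58.2  cy -0.8 cz -0.4
26 w 42.0 h 52.5  cy -0.8 cz -0.3
28 w 41.8 h 47.9  cy -0.8 cz -0.2
30 w 41.7 h 44.1  cy -0.8 cz -0.1
32 w 41.6 h 40.9  cy -0.8 cz -0.1
34 w 41.6 h 38.1  cy -0.7 cz -0.0
36 w 41.6 h 35.8  cy -0.7 cz -0.0
38 w 41.7 h 33.8  cy -0.7 cz 0.0
base [-7.8564  1.2344  0.0466]
bench [-2.672   0.5571  0.0341]
```

```bash
python3 - <<'E'
from h import *
for n in('scene','top'):
    c=dict(np.load('/tmp/%sa.npz'%n));K=c['camera_matrix'];E=c['extrinsics']
    v,u=np.mgrid[:480,:640]
    def fit(m):
        m=m&(c['depth']>0);x=(u[m]-K[0,2])/K[0,0];y=(v[m]-K[1,2])/K[1,1];w=1/c['depth'][m]
        A=np.c_[x,y,np.ones_like(x)];k=np.ones(len(w),bool)
        for _ in range(4):
            p=np.linalg.lstsq(A[k],w[k],rcond=None)[0];r=A@p-w;k=abs(r)<3*np.median(abs(r))+1e-6
        N=E[:3,:3]@p;s=np.linalg.norm(N);N/=s;h=N@E[:3,3]+1/s   # N.X = h
        if N[2]<0:N,h=-N,-h
        return N,h,k.mean()
    poly=np.array([[148,216],[188,212],[192,246],[153,250]]) if n=='scene' else np.array([[428,214],[461,204],[472,211],[438,221]])
    N,h,k=fit(cv2.fillConvexPoly(np.zeros((480,640),np.uint8),poly,1)>0)
    print(n,'lean',np.degrees(np.arcsin(N[2])),'yaw',np.degrees(np.arctan2(N[1],N[0])),k)
    w=[170.1,230.6] if n=='scene' else [448.27,212.5]
    d=E[:3,:3]@np.array([(w[0]-K[0,2])/K[0,0],(w[1]-K[1,2])/K[1,1],1]);print('  centre',E[:3,3]+(h-N@E[:3,3])/(d@N)*d)
    b=(120,220,305,330) if n=='scene' else (400,480,140,180)
    print('  bench',fit((u>b[0])&(u<b[1])&(v>b[2])&(v<b[3])))
E
```

```text
scene lean 29.721102848685252 yaw 16.870309165133893 0.9652677279305355
  centre [ 0.59847484 -0.18400952  0.10523608]
  bench (array([-9.24938412e-04,  7.95842378e-04,  9.99999256e-01]), np.float64(-7.85674772060263e-05), np.float64(0.9624125874125874))
top lean 29.828774565894467 yaw 16.87706960565725 0.9864864864864865
  centre [ 0.5983485  -0.18445758  0.10577611]
  bench (array([2.88877554e-04, 7.32931723e-04, 9.99999690e-01]), np.float64(0.0006297037699998231), np.float64(0.9567404426559356))
```

```bash
cat >> h.py <<'E'
from scipy.spatial.transform import Rotation as Ro
def cur():
    o=readout.get_obs();w=o['eef_rot'];return o,o['eef_pos'],Ro.from_quat([w[1],w[2],w[3],w[0]])
def toolR(azy,lean=0):
    "tool y = level dir azy tilted up by lean, tool z perpendicular down"
    a,l=np.radians([azy,lean]);y=np.array([np.cos(l)*np.cos(a),np.cos(l)*np.sin(a),np.sin(l)])
    x=np.array([-np.sin(a),np.cos(a),0]);return Ro.from_matrix(np.c_[x,y,np.cross(x,y)])
def go(p,R):
    o,p0,R0=cur();print('xyz mm',(R0.inv().apply(np.array(p)-p0)*1000).round(2),'rot',(R0.inv()*R).as_rotvec().round(4),'|',o['time_s'],p0.round(4),o['wrist_force'].round(2),o['opening'],o['grasp_force'])
E
python3 -c "
from h import *
go([.546,.159,.25],toolR(86.3))"
```

```text
xyz mm [-4.5948e+02 -2.3990e+02  2.9000e-01] rot [ 0.     -0.     -0.2822] | 0.9 [0.1954 0.5408 0.2503] [-0.35 -0.62 -0.85] 0.9989754865952423 0.0
```

Emit:
play_rows(xyz=[[-40,-21,0],[-90,-47,0],[-140,-73,0],[-190,-99,0],[-240,-125,0],[-290,-151,0],[-340,-177,0],[-390,-203,0],[-435,-227,0],[-459.5,-239.9,0]], rot=[[0,0,-0.03],[0,0,-0.06],[0,0,-0.09],[0,0,-0.12],[0,0,-0.15],[0,0,-0.18],[0,0,-0.21],[0,0,-0.24],[0,0,-0.27],[0,0,-0.282]], grip=[0.5,0.5,0.5,0.5,0.5,0.5,0.5,0.5,0.5,0.5])

```text
time_s: 2.15
eef_pos: [0.5476, 0.1567, 0.2503]
eef_rot: [0.0, 0.033, 0.999, -0.0]
wrist_force: [0.0, 0.4, -0.2]
opening: 0.495
grasp_force: 0.0
```

```bash
python3 -c "
from h import *
go([.546,.159,.115],toolR(86.3))
c=shot('top');cv2.imwrite('pics/t2.png',cv2.resize(c['color'][...,::-1][180:300,180:320],None,fx=4,fy=4,interpolation=2))"
```

```text
xyz mm [  1.83   2.22 135.34] rot [-0.0002  0.0005 -0.0019] | 2.15 [0.5476 0.1567 0.2503] [ 0.05  0.37 -0.16] 0.49544526019125756 0.0
```

Emit:
play_rows(xyz=[[0,0,0],[0,0,0],[0,0,15],[0,0,35],[0,0,55],[0,0,75],[0,0,90],[0,0,100],[0,0,100],[0,0,100]], rot=[[0,0,0],[0,0,0],[0,0,0],[0,0,0],[0,0,0],[0,0,0],[0,0,0],[0,0,0],[0,0,0],[0,0,0]], grip=[0.5,0.5,0.5,0.5,0.5,0.5,0.5,0.5,0.5,0.5])

```text
time_s: 3.45
eef_pos: [0.5465, 0.1591, 0.1509]
eef_rot: [0.001, 0.032, 0.999, 0.0]
wrist_force: [-0.7, -0.3, -0.1]
opening: 0.496
grasp_force: 0.0
```

```bash
python3 -c "
from h import *
go([.546,.159,.115],toolR(86.3))
a=shot('top');b=shot('scene')
f=lambda c,v,u:cv2.resize(c['color'][...,::-1][v:v+100,u:u+100],(400,400),interpolation=2)
cv2.imwrite('pics/t3.png',np.hstack([f(a,200,195),f(b,160,330)]))"
```

```text
xyz mm [ 0.53 -0.12 35.94] rot [ 0.0002  0.0011 -0.0002] | 3.45 [0.5465 0.1591 0.1509] [-0.72 -0.28 -0.14] 0.49628007092260357 0.0
```

View pics/t3.png

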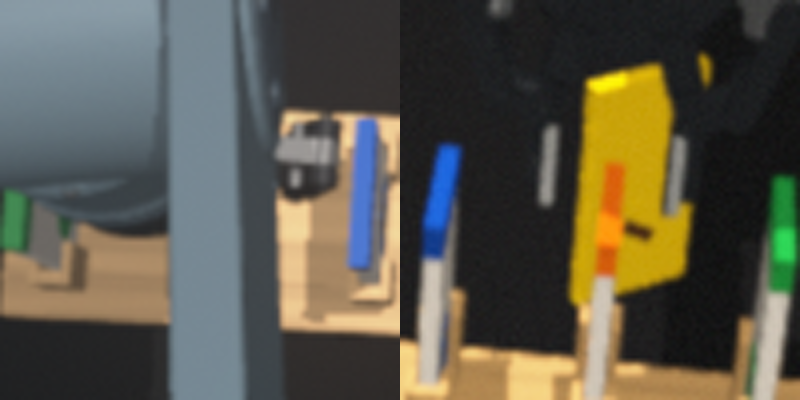

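The fingers straddle the orange plate: pads at crop (548,165) and (675,175), plate at (613,170). They are clear of the neighbouring plates, so I'll descend and close.

Emit:
play_rows(xyz=[[0,0,15],[0,0,28],[0.5,0,36],[0.5,0,36],[0.5,0,36],[0.5,0,36],[0.5,0,36],[0.5,0,36],[0.5,0,36],[0.5,0,36]], rot=[[0,0,0],[0,0,0],[0,0,0],[0,0,0],[0,0,0],[0,0,0],[0,0,0],[0,0,0],[0,0,0],[0,0,0]], grip=[0.5,0.5,0.5,0.4,0.2,0,0,0,0,0])

```text
time_s: 4.8
eef_pos: [0.546, 0.1591, 0.1148]
eef_rot: [0.001, 0.032, 0.999, 0.0]
wrist_force: [-0.1, 1.4, 3.4]
opening: 0.085
grasp_force: 58.8
```

```bash
python3 -c "
from h import *
go([.546,.159,.315],toolR(86.3))"
```

```text
xyz mm [-2.6000e-01 -6.0000e-02 -2.0021e+02] rot [ 0.0002  0.001  -0.0002] | 4.8 [0.546  0.1591 0.1148] [-0.1   1.43  3.41] 0.08463331723735754 58.78269374370575
```

Emit:
play_rows(xyz=[[0,0,-8],[0,0,-18],[0,0,-30],[0,0,-45],[0,0,-65],[0,0,-90],[0,0,-120],[0,0,-150],[0,0,-180],[0,0,-200]], rot=[[0,0,0],[0,0,0],[0,0,0],[0,0,0],[0,0,0],[0,0,0],[0,0,0],[0,0,0],[0,0,0],[0,0,0]], grip=[0,0,0,0,0,0,0,0,0,0])

```text
time_s: 6.05
eef_pos: [0.5459, 0.1588, 0.3173]
eef_rot: [0.001, 0.032, 0.999, -0.0]
wrist_force: [-0.4, -0.3, 0.3]
opening: 0.083
grasp_force: 58.6
```

```bash
python3 -c "
from h import *
R=toolR(16.87,29.8);M=R.as_matrix();C=np.array([.5984,-.1842,.1052])
p=C-.068*M[:,2]+.004*M[:,1]   # final touching
print(p,M[:,1])
go(p+.08*M[:,1]+[0,0,.08],toolR(16.87))
go(p+.08*M[:,1],R)"
```

```text
[ 0.56938177 -0.19299982  0.16619595] [0.83042174 0.25182655 0.49697396]
xyz mm [-111.14 -325.13   31.65] rot [0.0018 0.0026 1.2114] | 6.05 [0.5459 0.1588 0.3173] [-0.39 -0.33  0.31] 0.08285752674743847 58.569746017456055
xyz mm [-110.9  -325.12  111.65] rot [-0.4526 -0.3121  1.1832] | 6.05 [0.5459 0.1588 0.3173] [-0.39 -0.33  0.31] 0.08285752674743847 58.569746017456055
```

Emit:
play_rows(xyz=[[-9,-26,3],[-22,-65,6],[-36,-105,10],[-50,-145,14],[-63,-185,18],[-77,-225,22],[-90,-263,26],[-101,-297,29],[-109,-318,31],[-111.1,-325.1,31.6]], rot=[[0,0,0.08],[0,0,0.22],[0,0,0.37],[0,0,0.52],[0,0,0.67],[0,0,0.82],[0,0,0.97],[0,0,1.1],[0,0,1.18],[0.0018,0.0026,1.2114]], grip=[0,0,0,0,0,0,0,0,0,0])

```text
time_s: 7.3
eef_pos: [0.6352, -0.1741, 0.2832]
eef_rot: [-0.001, 0.597, 0.802, -0.001]
wrist_force: [-0.0, 0.5, -0.2]
opening: 0.086
grasp_force: 58.6
```

```bash
python3 -c "
from h import *
R=toolR(16.87,29.8);M=R.as_matrix();C=np.array([.5984,-.1842,.1052])
p=C-.068*M[:,2]+.004*M[:,1]
go(p+.06*M[:,1],R)"
```

```text
xyz mm [  0.94 -16.16  87.24] rot [-0.5232  0.     -0.0026] | 7.3 [ 0.6352 -0.1741  0.2832] [-0.05  0.46 -0.15] 0.08588375731996298 58.55587899684906
```

Emit:
play_rows(xyz=[[0,0,5],[0,0,15],[0,-2,25],[0,-5,40],[0,-8,55],[0,-12,70],[0.5,-15,82],[0.9,-16.2,87.2],[0.9,-16.2,87.2],[0.9,-16.2,87.2]], rot=[[-0.08,0,0],[-0.2,0,0],[-0.32,0,0],[-0.42,0,0],[-0.5,0,0],[-0.523,0,-0.002],[-0.523,0,-0.0026],[-0.523,0,-0.0026],[-0.523,0,-0.0026],[-0.523,0,-0.0026]], grip=[0,0,0,0,0,0,0,0,0,0])

```text
time_s: 8.55
eef_pos: [0.62, -0.1764, 0.1964]
eef_rot: [0.153, 0.574, 0.777, 0.207]
wrist_force: [-0.0, 0.2, -0.1]
opening: 0.087
grasp_force: 58.7
```

```bash
python3 - <<'E'
from h import *
R=toolR(16.87,29.8);M=R.as_matrix();C=np.array([.5984,-.1842,.1052])
p=C-.068*M[:,2]+.004*M[:,1]
go(p+.02*M[:,1],R);print(readout.get_obs()['torque'])
_,p0,R0=cur();s=p0+.068*R0.as_matrix()[:,2];print('expected disc',s)
out=[]
for n in('scene','top'):
    c=shot(n);E=c['extrinsics'];K=c['camera_matrix'];x=(s+.004*R0.as_matrix()[:,1]-E[:3,3])@E[:3,:3];uv=(K@x)[:2]/x[2];print(n,'disc uv expected',uv)
    a,b=int(uv[1])-60,int(uv[0])-50;print('crop origin u,v',b,a);out.append(cv2.resize(c['color'][...,::-1][a:a+120,b:b+100],(400,480),interpolation=2))
cv2.imwrite('pics/d4.png',np.hstack(out))
E
```

```text
xyz mm [ -1.04 -41.19  -0.27] rot [ 0.0008 -0.001   0.0031] | 8.55 [ 0.62   -0.1764  0.1964] [-0.05  0.22 -0.06] 0.08709014769974663 58.72762620449066
[-0.10606962  0.28809426  0.02418648]
expected disc [ 0.6523308  -0.16655267  0.13741572]
scene disc uv expected [169.00980253 235.24638481]
crop origin u,v 119 175
top disc uv expected [439.63170696 174.65080352]
crop origin u,v 389 114
```

View pics/d4.png

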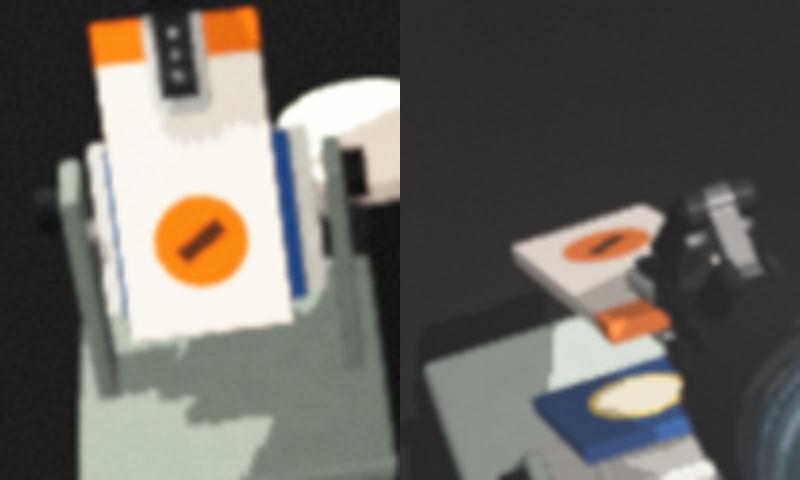

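The scene crop shows the plate in front of the pad, disc at (201,240), which is pixel (169.3,235) against the expected (169.0,235.2). Next I'll measure how the plate sits in the grip.

```bash
cat > m.py <<'E'
from h import *
def plate():
    cs=[vision.camera('scene') for _ in range(4)];c=cs[0];K=c['camera_matrix'];E=c['extrinsics']
    im=np.mean([x['color'].astype(np.float32) for x in cs],0);D=np.mean([x['depth'] for x in cs],0)
    _,p0,R0=cur();M=R0.as_matrix()
    def uv(X):
        x=(X-E[:3,3])@E[:3,:3];return (x@K.T)[...,:2]/x[...,2:]
    ctr=p0+.068*M[:,2]+.004*M[:,1]
    q=np.array([ctr+a*M[:,0]+b*M[:,2] for a,b in((-.026,-.025),(.026,-.025),(.026,.03),(-.026,.03))])
    m=cv2.fillConvexPoly(np.zeros((480,640),np.uint8),uv(q).round().astype(int),1)>0
    v,u=np.nonzero(m);A=np.c_[(u-K[0,2])/K[0,0],(v-K[1,2])/K[1,1],np.ones(len(u))];w=1/D[m];k=np.ones(len(w),bool)
    for _ in range(4):
        p=np.linalg.lstsq(A[k],w[k],rcond=None)[0];r=abs(A@p-w);k=r<3*np.median(r)
    N=E[:3,:3]@p;s=np.linalg.norm(N);N/=s;h=N@E[:3,3]+1/s
    if N[2]<0:N,h=-N,-h
    print('plate lean %.2f yaw %.2f; face offset from expected mm %.2f'%(np.degrees(np.arcsin(N[2])),np.degrees(np.arctan2(N[1],N[0])),1e3*(h-N@ctr)))
    b=uv(ctr).round().astype(int)-24
    S=cv2.resize(im[b[1]:b[1]+48,b[0]:b[0]+48,2],None,fx=8,fy=8,interpolation=2)
    # orange: low blue channel
    mk=(S<(np.percentile(S,97)+np.percentile(S,8))/2).astype(np.uint8)
    _,l=cv2.connectedComponents(mk);i=l[170:214,170:214].max();i=np.bincount(l[170:214,170:214][l[170:214,170:214]>0]).argmax()
    ct=max(cv2.findContours((l==i).astype(np.uint8),0,1)[0],key=len);el=cv2.fitEllipse(ct)
    e=(np.array(el[0])+.5)/8-.5+b
    d=E[:3,:3]@np.array([(e[0]-K[0,2])/K[0,0],(e[1]-K[1,2])/K[1,1],1]);X=E[:3,3]+d*((ctr-E[:3,3])@M[:,1])/(d@M[:,1])
    print('disc px',e,np.array(el[1])/8,'minus expected in tool axes mm',(M.T@(X-ctr)*1e3).round(2))
    # side edges: find the white/dark borders along rows -> plate roll
    return im,uv,p0,M
E
python3 -c "
from m import *
plate()"
```

```text
plate lean 29.90 yaw 17.13; face offset from expected mm 0.07
disc px [168.89952469 234.85018921] [22.33303642 23.11253929] minus expected in tool axes mm [-0.31 -0.   -0.85]
```

```bash
cat >> m.py <<'E'
def tgt(gap):
    R=toolR(16.87,29.8);M=R.as_matrix();C=np.array([.5984,-.1843,.1054])
    return C-.0672*M[:,2]+.0003*M[:,0]+(.004+gap*1e-3)*M[:,1],R
E
python3 -c "
from m import *
go(*tgt(8))"
```

```text
xyz mm [-1.000e+00 -5.238e+01  5.000e-02] rot [ 0.0003 -0.0015  0.0023] | 8.85 [ 0.6195 -0.1764  0.1958] [-0.14 -0.33 -1.18] 0.08367891405132641 58.727315068244934
```

Emit:
play_rows(xyz=[[-0.2,-6,0],[-0.4,-14,0],[-0.6,-24,0],[-0.8,-34,0],[-1,-42,0],[-1,-48,0],[-1,-51,0],[-1,-52.4,0],[-1,-52.4,0],[-1,-52.4,0]], rot=[[0,0,0],[0,0,0],[0,0,0.001],[0,0,0.001],[0,-0.001,0.002],[0,-0.001,0.002],[0,-0.0015,0.002],[0,-0.0015,0.002],[0,-0.0015,0.002],[0,-0.0015,0.002]], grip=[0,0,0,0,0,0,0,0,0,0])

```text
time_s: 10.1
eef_pos: [0.5763, -0.1906, 0.1696]
eef_rot: [0.153, 0.576, 0.776, 0.207]
wrist_force: [0.2, -0.6, 0.0]
opening: 0.09
grasp_force: 58.7
```

```bash
python3 -c "
from m import *
im,uv,p0,M=plate()
go(*tgt(0));print(readout.get_obs()['torque'])
c=shot('scene');t=shot('top')
f=lambda c,v,u:cv2.resize(c['color'][...,::-1][v:v+100,u:u+100],(400,400),interpolation=2)
cv2.imwrite('pics/e5.png',np.hstack([f(c,180,120),f(t,160,390)]))"
```

```text
plate lean 29.80 yaw 16.82; face offset from expected mm -0.17
disc px [169.65829659 231.5635643 ] [21.13106728 21.85110092] minus expected in tool axes mm [-0.23  0.   -0.74]
xyz mm [-0.11 -7.87 -0.1 ] rot [ 0.0002 -0.0002  0.0003] | 10.3 [ 0.5762 -0.1906  0.1695] [-0.58 -0.67 -0.87] 0.08733091843009078 58.72763514518738
[-0.08314227  0.26137103  0.01108535]
```

View pics/e5.png

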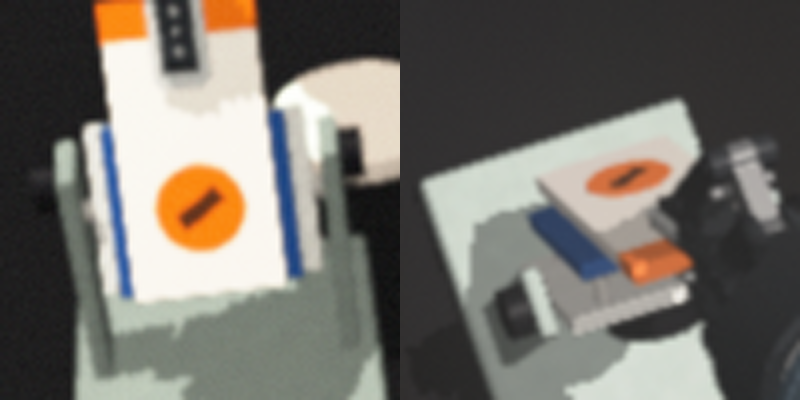

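The scene crop shows the disc at (200,207), parallel to the pad with an even gap. I'll go in slowly.

Emit:
play_rows(xyz=[[-0.1,-1,-0.1],[-0.1,-2,-0.1],[-0.1,-3,-0.1],[-0.1,-4,-0.1],[-0.1,-5,-0.1],[-0.1,-6,-0.1],[-0.1,-7,-0.1],[-0.1,-8,-0.1],[-0.1,-8,-0.1],[-0.1,-8,-0.1]], rot=[[0,0,0],[0,0,0],[0,0,0],[0,0,0],[0,0,0],[0,0,0],[0,0,0],[0,0,0],[0,0,0],[0,0,0]], grip=[0,0,0,0,0,0,0,0,0,0])

```text
time_s: 11.65
eef_pos: [0.5696, -0.1928, 0.1657]
eef_rot: [0.153, 0.576, 0.776, 0.207]
wrist_force: [1.3, 0.9, -0.1]
opening: 0.085
grasp_force: 58.6
```

```bash
cat >> m.py <<'E'
def force():
    F=[];T=[]
    for _ in range(4):
        vision.camera('top');o,p,R=cur();F.append(R.inv().apply(o['wrist_force']));T.append(R.inv().apply(o['torque']))
    print('tool-axes force',np.mean(F,0).round(2),'+-',np.std(F,0).round(2),'torque',np.mean(T,0).round(3))
E
python3 -c "
from m import *
go(*tgt(-3));force()"
```

```text
xyz mm [ 0.05 -2.95  0.05] rot [ 0.0004 -0.0001  0.0002] | 11.65 [ 0.5696 -0.1928  0.1657] [ 1.31  0.86 -0.07] 0.08466194345355964 58.55587363243103
tool-axes force [0.47 1.   1.36] +- [0.34 0.45 0.53] torque [0.05  0.023 0.012]
```

Emit:
play_rows(xyz=[[0,-0.3,0],[0,-0.6,0],[0,-0.9,0],[0,-1.2,0],[0,-1.5,0],[0,-1.8,0],[0,-2,0],[0,-2,0],[0,-2,0],[0,-2,0]], rot=[[0,0,0],[0,0,0],[0,0,0],[0,0,0],[0,0,0],[0,0,0],[0,0,0],[0,0,0],[0,0,0],[0,0,0]], grip=[0,0,0,0,0,0,0,0,0,0])

```text
time_s: 13.1
eef_pos: [0.5679, -0.1933, 0.1647]
eef_rot: [0.153, 0.576, 0.776, 0.207]
wrist_force: [3.0, 1.9, 0.8]
opening: 0.089
grasp_force: 58.5
```

```bash
python3 -c "
from m import *
go(*tgt(-3));force();plate()"
```

```text
xyz mm [ 0.06 -0.82  0.06] rot [ 0.0002 -0.0001  0.0002] | 13.1 [ 0.5679 -0.1933  0.1647] [2.96 1.88 0.76] 0.08873419007943788 58.54459762573242
tool-axes force [0.75 2.82 1.19] +- [0.49 0.17 0.37] torque [-0.336  0.065  0.011]
plate lean 29.85 yaw 16.81; face offset from expected mm -0.22
disc px [169.85536766 230.8415184 ] [20.85318756 21.63012886] minus expected in tool axes mm [-0.12 -0.   -0.72]
```

Emit:
play_rows(xyz=[[0,-0.3,0],[0,-0.6,0],[0,-0.9,0],[0,-1.2,0],[0,-1.5,0],[0,-1.8,0],[0,-1.8,0],[0,-1.8,0],[0,-1.8,0],[0,-1.8,0]], rot=[[0,0,0],[0,0,0],[0,0,0],[0,0,0],[0,0,0],[0,0,0],[0,0,0],[0,0,0],[0,0,0],[0,0,0]], grip=[0,0,0,0,0,0,0,0,0,0])

```text
time_s: 14.75
eef_pos: [0.5664, -0.1938, 0.1638]
eef_rot: [0.153, 0.576, 0.776, 0.207]
wrist_force: [4.0, 1.8, 2.3]
opening: 0.088
grasp_force: 58.6
```

```bash
python3 -c "
from m import *
go(*tgt(-3.5));force();plate()
c=shot('scene');t=shot('top')
f=lambda c,v,u:cv2.resize(c['color'][...,::-1][v:v+100,u:u+100],(400,400),interpolation=2)
cv2.imwrite('pics/f6.png',np.hstack([f(c,180,120),f(t,160,390)]))"
```

```text
xyz mm [0.09 0.45 0.08] rot [ 0.0002 -0.      0.0001] | 14.75 [ 0.5664 -0.1938  0.1638] [4.   1.79 2.33] 0.08784617945041194 58.61148118972778
tool-axes force [0.75 4.61 0.28] +- [0.39 0.47 0.12] torque [-0.695  0.119  0.03 ]
plate lean 29.85 yaw 17.11; face offset from expected mm -0.09
disc px [169.87551498 230.76165581] [20.69825363 21.56708336] minus expected in tool axes mm [-0.14  0.   -0.67]
```

View pics/f6.png

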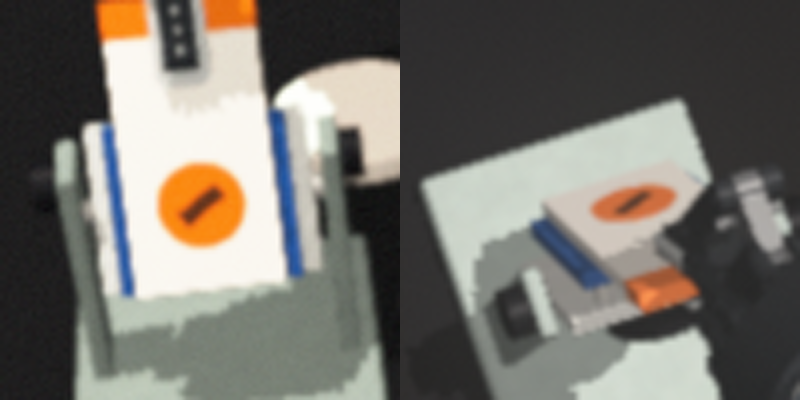

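The crop shows the disc at (201,204) over the window, equal blue strips on both sides, and the plate flush on the pad. The contact force is about 5 N, which means roughly 3.5 mm of travel. Handing in.

```bash
python3 -c "
from h import *
print(ctrl.hand_in())"
```

```text
the job is handed in; nothing more can be done
None
```

The job is handed in: the orange plate is held flush on the sloped pad with its disc over the light window, pressed in about 3.5 mm (estimated from a contact force of about 5 N) and still gripped; the hand-in gave no verdict.

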